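Reset the filter counter under the push-latch flap of the bench dust extractor

TASK

The bench dust extractor has a new filter, so clear its filter counter: press the push-latch flap on its top so that it pops fully open, press the round button underneath all the way in, then push the flap back down and press until it latches shut and stays flush. Work with a fingertip or the outside of the fingers only, gently enough not to crack the thin flap: pick nothing up, and leave the rocker switch as it is and the other things where they are.

Things in the scene. Friction and masses are not known exactly. Their poses are not given: they have to be found in the camera images.
- extractor: Bench dust extractor, a grey steel box 280 deep (x) x 360 wide (y) x 165 mm high, fixed on the bench, slatted intake grille on its front. Origin: centre of its underside, z up; its front looks along its -x. The flap is in the middle of its flat top. Under the flap is an open recess, 75 mm along x (from 73 mm in front of the hinge axis to 2 mm behind it), 138 mm wide, floor 26 mm below the top.
- flap_hinge (a point): Middle of the flap's hinge axis, 1 mm above the extractor's top. Fixed to the extractor, with its axes: the hinge axis runs along y, the shut flap lies from here towards -x. The extractor's top behind the hinge (towards +x) is flat, and free for 130 mm over the flap's width.
- flap_press (a point): The spot to press, marked by three low thumb ribs: on the flap's outer face, mid-width, 56 mm from the hinge axis, 16 mm from the free edge; 3 mm above the extractor's top while shut. Moves with the flap. Press in at least 3 mm here (about 3 N; soft stop at 5.6 mm) and let go: the shut flap is released. It springs open by itself within 1.5 s, following the finger up.
- flap_edge (a point): Middle of the flap's free edge, 72 mm from the hinge axis; moves with the flap. To shut the flap push its outer (back) face over and down, press it in once more by at least 3 mm at the press spot and let go: it comes back up to flush and stays. Spring and damper otherwise always urge it open (0.15 N m when shut, 0.03 N m when open, plus 0.04 N m s/rad).
- flap (a joint): Angle of the flap, rad; a grey plastic plate 134 mm wide, 72 mm from hinge axis to free edge, 4 mm thick (axis at mid-thickness). 0 = latched, flush (3 mm proud); 1.95 = popped fully open, leaning 22 degrees back past upright, free edge 68 mm above the top; -0.10 = pressed in to its stop. Push-push latch: one press opens, the next latches. Pulling does not open it.
- reset_top (a point): Centre of the top face of the round filter-reset button, 22 mm diameter, black, standing 9 mm out of a round grey collar 38 mm across, in the recess under the flap: 38 mm in front of the hinge axis and 34 mm to one side of the flap's middle (either side), its top 5 mm below the extractor's top, hidden until the flap is open. Moves with the button; z up.
- reset (a joint): Travel of the reset button, m: 0 = out, 0.005 = fully in. It springs back when let go; fully in takes 4 N.
- rocker_top (a point): Centre of the rocker switch, a black two-ended rocker 27 x 18 mm in a square-cornered grey frame 34 x 26 mm, in the recess 34 mm to the other side of the flap's middle. To be left alone. About 8 mm below the extractor's top.
- rocker (a joint): Angle of the rocker switch, rad: 0 = as found, 0.4 = switched over. It stays where it is left.
- sand_block: Bystander: wooden sanding block with cork face, 90 x 45 x 32 mm, lying on the extractor's top beside the flap. Origin at the centre of its underside.
- jar: Bystander: small jar, 38 mm diameter, 48 mm high, standing on the extractor's top on the other side. Origin at the centre of its underside.
- mug_tools: Bystander: white mug with modelling tools, 86 mm diameter, 105 mm high, about 190 mm with the tools. Origin at the centre of its underside.
- mug_pencils: Bystander: white mug with pencils, 80 mm diameter, 90 mm high, about 180 mm with the pencils. Origin at the centre of its underside.
- dish: Bystander: square white dish 144 x 144 x 17 mm with plaster chips. Origin at the centre of its underside.
- brush: Bystander: brush about 200 mm long lying on the bench.
- bottle: Bystander: white bottle, 64 mm diameter, 150 mm high. Origin at the centre of its underside.
- statuette: Bystander: white plaster figure of a seated person, 70 x 80 x 175 mm, on a round steel turntable 75 mm high. Origin at the centre of its underside.

How it is judged:
By the outcome, as a careful person would: the job done as asked, in the order asked, and still so for the second after the job is handed in, with the robot touching nothing.
It also fails if it takes over 58 s, if anything falls off the work surface, if the arm or the gripper's body presses on something with over 40 N, if the wrist force passes 120 N, or if a joint passes its speed limit or range.

ROBOT

A 6-joint arm with a two-finger parallel gripper is mounted at the origin on the work surface. World frame = base frame: x ahead of the robot, y to its left, z up, the work surface at z = 0. Lengths are in m, angles in rad, forces in N, time in s.
With the tool pointing down it reaches from about 0.3 to 0.775 m from the base axis. Payload 14.6 kg.
Tool frame: the origin (TCP) lies on the centre line of the jaws, within the pads' length; the fingertips stand ctrl.tcp_to_tips ahead of it and the grasp point (between the pads) lies 2 mm behind it (ctrl.tcp_to_tips is the distance from the TCP to the fingertips, in m); z points along the fingers, y is the line along which they close (so a half turn about z gives the same grasp; the last joint's range is limited). The gripper opens to 94 mm and grips with 3 to 60 N. Pads are 16 mm wide; open, the fingers measure 119 mm over their backs; the gripper's body (75 mm by 177 mm) begins 78 mm behind the grasp point.
Start: joints at [1.101, 0.3, 1.521, -0, 1.321, -0.067], TCP at [0.216, 0.506, 0.222] pointing down, gripper open.
Joint ranges: [-3.03, 3.03], [-0.79, 2.21], [0.23, 2.52], [-1.04, 4.18], [0, 3.07], [-2.55, 2.55]. Speed limits (rad/s): [2.22, 2.22, 2.57, 3.14, 3.14, 3.14].

INTERFACE

Orientations are given as [roll, pitch, yaw] about the fixed x, y, z axes, in that order (R = Rz(yaw) Ry(pitch) Rx(roll)).
In Python, from station import telemetry, viewer, hand_in, ctrl gives the robot as it stands.
- The arm moves only by the tool step_arm, never from a script. Its argument "plan" is a list of rows, each an object of numbers: "dx", "dy", "dz": the shift along the tool's x, y, z scaled (see below); "rx", "ry", "rz": the turn, a rotation vector about the tool's x, y, z scaled (see below); "claw": the closure, from 0 (fully open) to 1 (shut). In form: [{"dx": .., "dy": .., "dz": .., "rx": .., "ry": .., "rz": .., "claw": ..}, ...]. A call has 1 to 10 rows; each row shifts and turns the commanded pose from where the row before left it, along the tool's axes as they then stand; what a row does not reach is not made up. The controller multiplies each number of a shift by 0.1 m and each number of a turn by 90 degrees. A row lasts 1/10 s, in which the tool goes at most 50 mm and 8.59 degrees, less where a joint would pass 70% of its speed; a pose out of reach is approached as far as the arm can. A call with a number of a shift or a turn outside -1 to 1 is refused whole. A call with a gripper value outside its range is refused whole. The fingers move at their own pace and stop on an object; "grip_force" is the grip in N (left out, the last holds). Time passes only in rows, so rows that do not move let the fingers close. It gives the time, the measured TCP pose, the force, the opening and the grip force at its end, in the units of the state.
- telemetry.get_obs(): the state, without advancing time (a new reading comes with each control period).
- viewer.camera(name): name is "side" or "top"; returns a dict with "img" (400x640x3 uint8, red, green, blue), "z_map" (400x640 float32, m along the optical axis (not along the pixel's ray), 0 where there is no reading), "fx", "fy", "cx", "cy" (pixels), "R" (3x3) and "t" (3): a world point X has camera coordinates R X + t. Camera axes: x right, y down, z forward; pixel columns grow to the right and rows downward; lengths in m; the calibration is good to about 2 mm. A picture is of the moment at which its call begins.
- hand_in(): hands the job in; it is judged then, once.
Trained networks look in a picture, given as the dict that the camera call returned (one of the last four; its "shot" number tells which), for a name from the list of things; names that differ only in an ending like _2 or _b are one class to them, and where a whole thing is asked for, a point or a joint stands for the part that bears it (a point fixed in the world has none). Each returns a list of dicts, best first, with "score" (0 to 1); they miss things now and then, are a little off and sometimes report something else, mostly with a low value. They report only what shows in the picture. A call takes as long as a camera call.
- viewer.recognise(target, picture): "rect" ([left, top, right, bottom] in pixels, round what is visible of it).
The state is a dict: "time_s": time; "qpos": joint angles; "joint_vel": joint speeds; "tau": joint torques, N m; "ee_pos": TCP position; "eef_rot": TCP orientation; "force": force on the tool from outside, world axes, zero at the start; "moment": the same for the moment, N m; "grip_width": finger opening in m; "grip_force": force on a finger pad.
Only numpy, scipy, OpenCV 4.12 (cv2) and the standard library are available. Lean on these libraries where they do the work, as an engineer would, in place of code of your own. Each camera call takes 0.05 s, during which the arm holds its last target. There are 200 camera calls.

## Working session

There is one attempt and no reset: what is moved stays moved. The work goes in short steps, Python scripts to look and compute and a tool call to move; the robot and the scene stay as the last step left them, time stands still between calls to the robot, and variables do not carry over. Pictures are saved under pics/ and viewed, at most 10 in all, crops included, and the job is handed in when it is done.

Besides the shell and the picture viewer there is one more tool, called after "Request:" as name(argument=value, ...), one argument or row to a line, values as JSON. step_arm: Moves the arm, as the interface text tells. Shifts and turns lie within -1 to 1; 1 stands for 0.1 m of shift or 90 degrees of turn. Its arguments: {"type":"object","properties":{"plan":{"type":"array"},"grip_force":{"type":"number"}},"required":["plan"]}

```bash
mkdir -p pics; cat > h.py <<'E'
import numpy as np, cv2
from station import telemetry, viewer, hand_in, ctrl
def shot(n, f=None):
    c=viewer.camera(n)
    if f: cv2.imwrite('pics/'+f+'.png', c['img'][:,:,::-1])
    return c
def world(c,u,v,z=None):
    u=np.asarray(u,float);v=np.asarray(v,float)
    if z is None: z=c['z_map'][v.astype(int),u.astype(int)]
    P=np.stack([(u-c['cx'])/c['fx']*z,(v-c['cy'])/c['fy']*z,z],-1)
    return (P-c['t'])@c['R']
def onplane(c,u,v,h):
    d=c['R'].T@np.array([(u-c['cx'])/c['fx'],(v-c['cy'])/c['fy'],1]); o=-c['R'].T@c['t']
    return o+d*(h-o[2])/d[2]
def cloud(c):
    v,u=np.nonzero(c['z_map']>0); return world(c,u,v),u,v
E
python3 - <<'E'
from h import *
print(ctrl.tcp_to_tips, telemetry.get_obs())
for n in ('top','side'):
    c=shot(n,n+'0'); print(n,'cam pos',-c['R'].T@c['t'])
    for k in ('extractor','flap','flap_press','flap_hinge','sand_block','jar','statuette','bottle','mug_tools','mug_pencils'):
        try:
            r=viewer.recognise(k,c)
            for q in r[:2]:
                b=q['rect']; print(k,round(q['score'],2),np.round(b),np.round(world(c,(b[0]+b[2])/2,(b[1]+b[3])/2),3))
        except Exception as e: print(k,e)
E
```

```text
0.017 {'time_s': 0.0, 'qpos': array([ 1.10137634e+00,  3.00474026e-01,  1.52160096e+00, -2.22381194e-05,
        1.32067823e+00, -6.65862182e-02]), 'joint_vel': array([-6.53940021e-05,  8.12280661e-04, -1.42889865e-03,  1.47343600e-03,
       -1.77141156e-03,  1.63334567e-03]), 'tau': array([ 2.02397270e-03, -5.31799865e+01, -3.52745569e+01,  7.08735734e-02,
        2.44694244e-02, -9.53062158e-05]), 'ee_pos': array([0.21550383, 0.50575404, 0.2218763 ]), 'eef_rot': array([-3.14043323e+00, -5.57281529e-05,  2.73876437e+00]), 'force': array([-0.18109305, -0.4887839 , -0.46991803]), 'moment': array([ 0.00340095, -0.05714504, -0.02480194]), 'grip_force': 0.0, 'grip_width': 0.09390847161445245}
top cam pos [0.30022393 0.01759539 1.7430459 ]
extractor 0.61 [218. 129. 338. 261.] [0.529 0.115 0.165]
flap 0.56 [274. 175. 303. 223.] [0.517 0.083 0.161]
flap_press 0.9 [276. 177. 307. 222.] [0.514 0.074 0.174]
flap_hinge 0.83 [223. 130. 336. 265.] [0.52  0.11  0.168]
sand_block 0.62 [277. 143. 308. 164.] [0.654 0.073 0.191]
jar 0.32 [375. 141. 406. 169.] [ 0.693 -0.256  0.007]
statuette 0.56 [46
[... 368 characters left out ...]
.461 0.014 0.165]
extractor 0.3 [258. 168. 273. 187.] [0.387 0.134 0.204]
flap 0.85 [293. 166. 331. 188.] [0.524 0.068 0.17 ]
flap_press 0.66 [288. 165. 330. 189.] [0.521 0.079 0.165]
flap_hinge 0.86 [244. 140. 372. 248.] [0.46  0.015 0.164]
sand_block 0.65 [290. 166. 334. 188.] [0.524 0.067 0.17 ]
sand_block 0.58 [327. 147. 351. 169.] [0.635 0.056 0.198]
jar 0.57 [256. 165. 272. 190.] [0.377 0.129 0.211]
statuette 0.65 [450. 248. 491. 311.] [ 0.523 -0.519  0.173]
bottle 0.96 [247. 128. 266. 162.] [0.576 0.479 0.087]
bottle 0.47 [345. 259. 381. 313.] [ 0.375 -0.306  0.079]
mug_tools 0.6 [402. 194. 435. 250.] [ 0.668 -0.267  0.099]
mug_pencils 0.89 [347. 258. 381. 312.] [ 0.378 -0.307  0.081]
```

```bash
python3 - <<'E'
from h import *
a=cv2.imread('pics/top0.png')[120:275,200:350]; b=cv2.imread('pics/side0.png')[125:260,230:390]
a=cv2.resize(a,(400,413),interpolation=cv2.INTER_CUBIC); b=cv2.resize(b,(400,338),interpolation=cv2.INTER_CUBIC)
o=np.zeros((413,800,3),np.uint8);o[:,:400]=a;o[:338,400:]=b
cv2.imwrite('pics/crop0.png',o)
c=shot('top')
P,u,v=cloud(c); m=(abs(P[:,2]-.165)<.012)&(P[:,0]>.25)&(P[:,0]<.85)&(abs(P[:,1]-.1)<.32)
r=cv2.minAreaRect(P[m][:,:2].astype(np.float32)); print('rect',r, cv2.boxPoints(r))
E
```

```text
rect ((0.5311105251312256, 0.10592614859342575), (0.28830137848854065, 0.3617631793022156), 74.77375030517578) [[ 0.31872007  0.01434085]
 [ 0.667784   -0.08066948]
 [ 0.74350095  0.19751145]
 [ 0.39443707  0.29252177]]
```

View pics/crop0.png

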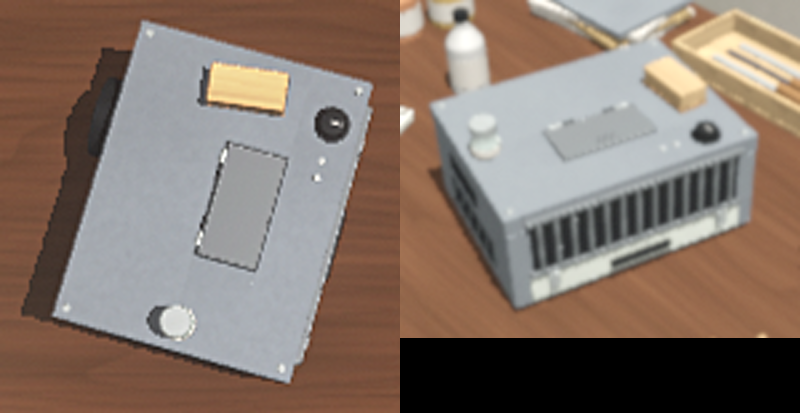

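View pics/top0.png

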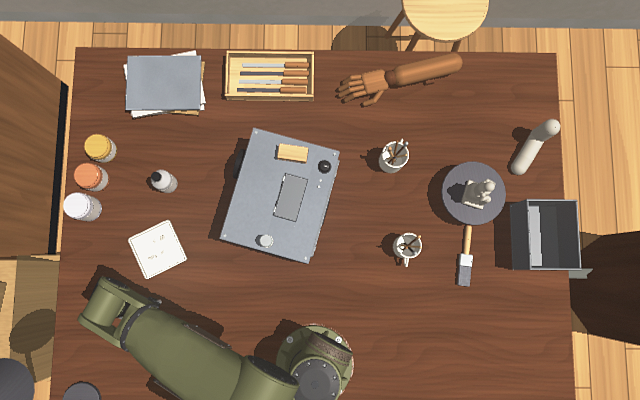

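```bash
python3 - <<'E'
from h import *
c=shot('top')
q=np.array([(228,142),(288,158),(256,271),(195,253)])/np.array([400/150,413/155])+[200,120]
W=np.array([onplane(c,u,v,.168) for u,v in q]); print('top',W.round(4))
print('sides',[np.linalg.norm(W[i]-W[(i+1)%4]).round(4) for i in range(4)],'centre',W.mean(0))
s=shot('side')
q=np.array([(545,127),(628,103),(657,131),(569,160)]); q=(q-[400,0])/np.array([2.5,338/135])+[230,125]
W=np.array([onplane(s,u,v,.168) for u,v in q]); print('side',W.round(4),W.mean(0))
for n,cc in(('t',c),('s',s)):
  P,u,v=cloud(cc); m=(P[:,2]>.18)&(P[:,2]<.25)&(P[:,0]>.33)&(P[:,0]<.7)&(abs(P[:,1]-.1)<.2)
  m2=m&(P[:,0]<.48); print(n,P[m2].mean(0),P[m&~m2].mean(0))
  m=(abs(P[:,2]-.165)<.012)&(abs(P[:,0]-.52)<.1)&(abs(P[:,1]-.15)<.05); print('topz',np.median(P[m][:,2]))
E
```

```text
top [[0.5962 0.0938 0.168 ]
 [0.578  0.0243 0.168 ]
 [0.4466 0.0596 0.168 ]
 [0.4667 0.1296 0.168 ]]
sides [np.float64(0.0719), np.float64(0.136), np.float64(0.0728), np.float64(0.1343)] centre [0.52187446 0.07682291 0.168     ]
side [[0.4722 0.1313 0.168 ]
 [0.5894 0.0952 0.168 ]
 [0.5738 0.0209 0.168 ]
 [0.45   0.0542 0.168 ]] [0.52135071 0.07540732 0.168     ]
t [0.38565761 0.14596326 0.20955893] [0.65219578 0.06648296 0.19549734]
topz 0.1652948291544733
s [0.38227071 0.14130709 0.20136715] [0.64906708 0.06360249 0.19362158]
topz 0.16528312948498988
```

Request:
step_arm(
  plan=[
    {"dz": -0.4,"rz": 0.092,"claw": 1},
    {"dz": -0.4,"rz": 0.092,"claw": 1},
    {"rz": 0.092,"claw": 1},
    {"rz": 0.092,"claw": 1},
    {"rz": 0.092,"claw": 1},
    {"rz": 0.092,"claw": 1},
    {"rz": 0.092,"claw": 1},
    {"rz": 0.092,"claw": 1},
    {"rz": 0.092,"claw": 1},
    {"rz": 0.084,"claw": 1},
  ],
  grip_force=5,
)

```text
$.plan[0]: bad value
```

Request:
step_arm(
  plan=[
    {"dx": 0,"dy": 0,"dz": -0.4,"rx": 0,"ry": 0,"rz": 0.092,"claw": 1},
    {"dx": 0,"dy": 0,"dz": -0.4,"rx": 0,"ry": 0,"rz": 0.092,"claw": 1},
    {"dx": 0,"dy": 0,"dz": 0,"rx": 0,"ry": 0,"rz": 0.092,"claw": 1},
    {"dx": 0,"dy": 0,"dz": 0,"rx": 0,"ry": 0,"rz": 0.092,"claw": 1},
    {"dx": 0,"dy": 0,"dz": 0,"rx": 0,"ry": 0,"rz": 0.092,"claw": 1},
    {"dx": 0,"dy": 0,"dz": 0,"rx": 0,"ry": 0,"rz": 0.092,"claw": 1},
    {"dx": 0,"dy": 0,"dz": 0,"rx": 0,"ry": 0,"rz": 0.092,"claw": 1},
    {"dx": 0,"dy": 0,"dz": 0,"rx": 0,"ry": 0,"rz": 0.092,"claw": 1},
    {"dx": 0,"dy": 0,"dz": 0,"rx": 0,"ry": 0,"rz": 0.092,"claw": 1},
    {"dx": 0,"dy": 0,"dz": 0,"rx": 0,"ry": 0,"rz": 0.084,"claw": 1},
  ],
  grip_force=5,
)

```text
time_s: 2.25
ee_pos: [0.2156, 0.506, 0.3024]
eef_rot: [-3.142, 0.0, 1.3]
force: [1.3, 0.2, -0.1]
grip_width: 0.0175
grip_force: 0.0
```

Request:
step_arm(
  plan=[
    {"dx": -0.29,"dy": 0.34,"dz": 0,"rx": 0,"ry": 0,"rz": 0,"claw": 1},
    {"dx": -0.29,"dy": 0.34,"dz": 0,"rx": 0,"ry": 0,"rz": 0,"claw": 1},
    {"dx": -0.29,"dy": 0.34,"dz": 0,"rx": 0,"ry": 0,"rz": 0,"claw": 1},
    {"dx": -0.29,"dy": 0.34,"dz": 0,"rx": 0,"ry": 0,"rz": 0,"claw": 1},
    {"dx": -0.29,"dy": 0.34,"dz": 0,"rx": 0,"ry": 0,"rz": 0,"claw": 1},
    {"dx": -0.29,"dy": 0.34,"dz": 0,"rx": 0,"ry": 0,"rz": 0,"claw": 1},
    {"dx": -0.29,"dy": 0.34,"dz": 0,"rx": 0,"ry": 0,"rz": 0,"claw": 1},
    {"dx": -0.29,"dy": 0.34,"dz": 0,"rx": 0,"ry": 0,"rz": 0,"claw": 1},
    {"dx": -0.29,"dy": 0.34,"dz": 0,"rx": 0,"ry": 0,"rz": 0,"claw": 1},
    {"dx": -0.29,"dy": 0.34,"dz": 0,"rx": 0,"ry": 0,"rz": 0,"claw": 1},
  ],
)

```text
time_s: 3.25
ee_pos: [0.4687, 0.1354, 0.3027]
eef_rot: [3.141, -0.0, 1.306]
force: [0.5, 1.2, -0.5]
grip_width: 0.0005
grip_force: 0.0
```

Request:
step_arm(
  plan=[
    {"dx": -0.32,"dy": 0.33,"dz": 0,"rx": 0,"ry": 0,"rz": 0,"claw": 1},
    {"dx": -0.31,"dy": 0.33,"dz": 0,"rx": 0,"ry": 0,"rz": 0,"claw": 1},
    {"dx": 0,"dy": 0,"dz": 0.4,"rx": 0,"ry": 0,"rz": 0,"claw": 1},
    {"dx": 0,"dy": 0,"dz": 0.4,"rx": 0,"ry": 0,"rz": 0,"claw": 1},
    {"dx": 0,"dy": 0,"dz": 0.2,"rx": 0,"ry": 0,"rz": 0,"claw": 1},
    {"dx": 0,"dy": 0,"dz": 0,"rx": 0,"ry": 0,"rz": 0,"claw": 1},
    {"dx": 0,"dy": 0,"dz": 0,"rx": 0,"ry": 0,"rz": 0,"claw": 1},
  ],
)

```text
time_s: 3.95
ee_pos: [0.5155, 0.0591, 0.2034]
eef_rot: [3.141, -0.0, 1.306]
force: [-0.2, -0.3, -0.2]
grip_width: 0.0004
grip_force: 0.0
```

```bash
python3 - <<'E'
from h import *
o=telemetry.get_obs(); print(o['ee_pos'],o['eef_rot'],o['force'])
s=shot('side'); t=shot('top')
b=cv2.resize(s['img'][125:260,230:390,::-1],(400,338),interpolation=cv2.INTER_CUBIC)
a=cv2.resize(t['img'][120:275,200:350,::-1],(400,413),interpolation=cv2.INTER_CUBIC)
im=np.zeros((413,800,3),np.uint8);im[:,:400]=a;im[:338,400:]=b; cv2.imwrite('pics/c1.png',im)
E
```

```text
[0.51550389 0.05914437 0.20342069] [ 3.14084568e+00 -2.46424300e-04  1.30631315e+00] [-0.2222711  -0.26922092 -0.20212876]
```

View pics/c1.png

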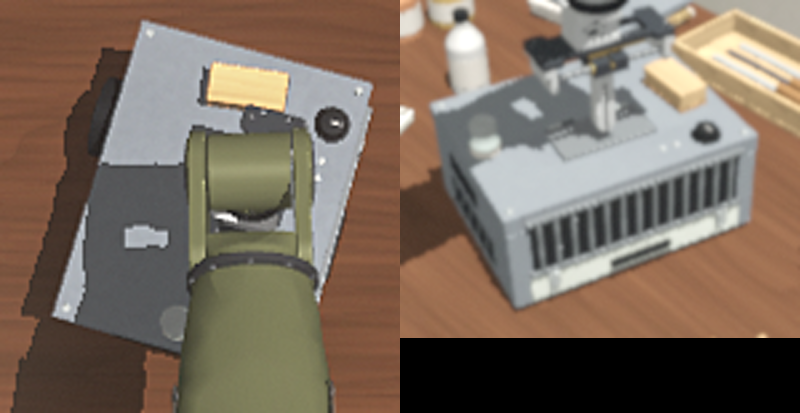

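Request:
step_arm(
  plan=[
    {"dx": -0.02,"dy": 0,"dz": 0.08,"rx": 0,"ry": 0,"rz": 0,"claw": 1},
    {"dx": 0,"dy": 0,"dz": 0.06,"rx": 0,"ry": 0,"rz": 0,"claw": 1},
    {"dx": 0,"dy": 0,"dz": 0.02,"rx": 0,"ry": 0,"rz": 0,"claw": 1},
    {"dx": 0,"dy": 0,"dz": 0.02,"rx": 0,"ry": 0,"rz": 0,"claw": 1},
    {"dx": 0,"dy": 0,"dz": 0.02,"rx": 0,"ry": 0,"rz": 0,"claw": 1},
    {"dx": 0,"dy": 0,"dz": 0.015,"rx": 0,"ry": 0,"rz": 0,"claw": 1},
    {"dx": 0,"dy": 0,"dz": 0.01,"rx": 0,"ry": 0,"rz": 0,"claw": 1},
    {"dx": 0,"dy": 0,"dz": 0,"rx": 0,"ry": 0,"rz": 0,"claw": 1},
    {"dx": 0,"dy": 0,"dz": 0,"rx": 0,"ry": 0,"rz": 0,"claw": 1},
  ],
)

```text
time_s: 4.95
ee_pos: [0.5147, 0.0572, 0.1801]
eef_rot: [3.141, -0.0, 1.306]
force: [-0.7, 0.6, 2.3]
grip_width: 0.0006
grip_force: 1.3
```

Request:
step_arm(
  plan=[
    {"dx": 0,"dy": 0,"dz": 0.008,"rx": 0,"ry": 0,"rz": 0,"claw": 1},
    {"dx": 0,"dy": 0,"dz": 0,"rx": 0,"ry": 0,"rz": 0,"claw": 1},
  ],
)

```text
time_s: 5.15
ee_pos: [0.5148, 0.0572, 0.1798]
eef_rot: [3.141, -0.0, 1.306]
force: [-3.4, -0.6, 8.1]
grip_width: 0.0007
grip_force: 4.3
```

Request:
step_arm(
  plan=[
    {"dx": 0,"dy": 0,"dz": -0.1,"rx": 0,"ry": 0,"rz": 0,"claw": 1},
    {"dx": 0,"dy": 0,"dz": -0.3,"rx": 0,"ry": 0,"rz": 0,"claw": 1},
    {"dx": 0,"dy": 0,"dz": -0.4,"rx": 0,"ry": 0,"rz": 0,"claw": 1},
    {"dx": 0,"dy": 0,"dz": -0.4,"rx": 0,"ry": 0,"rz": 0,"claw": 1},
    {"dx": -0.2,"dy": 0,"dz": 0,"rx": 0,"ry": 0,"rz": 0,"claw": 1},
    {"dx": -0.4,"dy": 0,"dz": 0,"rx": 0,"ry": 0,"rz": 0,"claw": 1},
    {"dx": -0.4,"dy": 0,"dz": 0,"rx": 0,"ry": 0,"rz": 0,"claw": 1},
    {"dx": -0.4,"dy": 0,"dz": 0,"rx": 0,"ry": 0,"rz": 0,"claw": 1},
    {"dx": -0.4,"dy": 0,"dz": 0,"rx": 0,"ry": 0,"rz": 0,"claw": 1},
    {"dx": -0.4,"dy": 0,"dz": 0,"rx": 0,"ry": 0,"rz": 0,"claw": 1},
  ],
)

```text
time_s: 6.15
ee_pos: [0.4564, -0.1566, 0.2997]
eef_rot: [3.141, 0.0, 1.306]
force: [1.1, 0.0, 0.3]
grip_width: 0.0006
grip_force: 0.0
```

```bash
cat >> h.py <<'E'
def pair(f):
    s=shot('side'); t=shot('top')
    b=cv2.resize(s['img'][125:260,230:390,::-1],(400,338),interpolation=cv2.INTER_CUBIC)
    a=cv2.resize(t['img'][120:275,200:350,::-1],(400,413),interpolation=cv2.INTER_CUBIC)
    im=np.zeros((413,800,3),np.uint8);im[:,:400]=a;im[:338,400:]=b; cv2.imwrite('pics/'+f+'.png',im)
    return s,t
E
python3 - <<'E'
from h import *
s,t=pair('c2')
for c in(s,t):
  for k in('reset_top','rocker_top','flap_edge'):
    for q in viewer.recognise(k,c)[:2]:
        b=q['rect']; u,v=(b[0]+b[2])/2,(b[1]+b[3])/2; print(k,round(q['score'],2),np.round(b),np.round(onplane(c,u,v,.16),4))
E
```

```text
reset_top 0.73 [285. 153. 318. 175.] [0.5558 0.1635 0.16  ]
rocker_top 0.62 [296. 179. 303. 187.] [0.4803 0.083  0.16  ]
rocker_top 0.15 [240. 142. 377. 249.] [0.4592 0.0118 0.16  ]
flap_edge 0.84 [283. 154. 318. 174.] [0.5525 0.1625 0.16  ]
rocker_top 0.44 [397. 235. 424. 265.] [ 0.3639 -0.2885  0.16  ]
flap_edge 0.66 [265. 170. 286. 214.] [0.5384 0.1251 0.16  ]
flap_edge 0.25 [225. 129. 338. 264.] [0.5246 0.105  0.16  ]
```

View pics/c2.png

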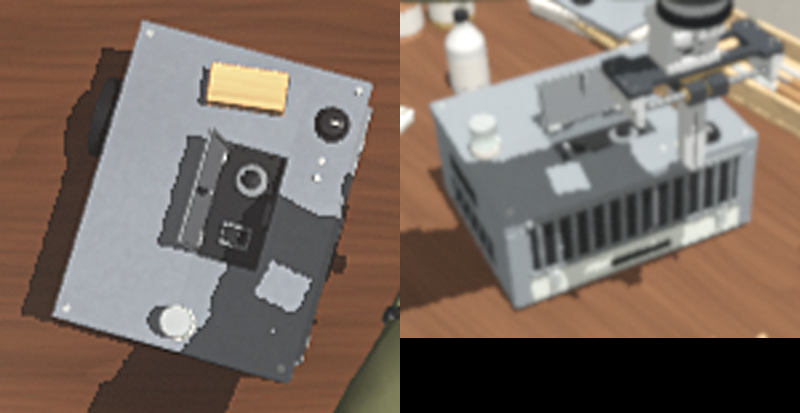

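```bash
python3 - <<'E'
from h import *
t=shot('top')
g=t['img'][170:205,278:312].mean(2).astype(np.uint8)
print(onplane(t,200+252*150/400,120+180*155/413,.158))
s=150/400; 
print('rocker',onplane(t,200+235*150/400,120+234*155/413,.157))
print(g[10:28,8:28])
E
```

```text
[0.55347923 0.06580508 0.158     ]
rocker [0.49032892 0.0846597  0.157     ]
[[ 64  66  64  66  66  64  64  62  61  62  63  68  67  68  70  68  70  68
   65  45]
 [ 65  66  66  67  62  60  70  90 104  87  81  59  64  67  69  67  69  67
   66  41]
 [ 67  67  64  63  71 106 123 153 173 149 138 101  64  65  67  69  69  68
   61  40]
 [ 66  66  62  69 130 172 152 155 153 158 169 173 112  62  63  67  69  67
   42  38]
 [ 66  65  58 105 178 153  39  51  49  73 126 171 176 110  57  67  68  67
   42  40]
 [ 65  61  69 149 148 113  48  56  57  56  70 138 181 174  61  64  70  61
   40  50]
 [ 65  61  91 172  63  48  58  64  65  69  78 116 182 177  84  64  66  43
   39  73]
 [ 65  61  92 171  64  43  59  64  70  78  77  84 185 173  91  62  62  43
   37  91]
 [ 65  62  90 170 101  39  57  66  73  84  81  91 185 173  88  62  43  44
   45 107]
 [ 67  60  80 175 167  94  46  58  67  74  89 138 187 179  54  63  44  41
   59 133]
 [ 66  60  58 137 177 166  92  78  79  89 137 185 184 163  55  66  44  39
   74 168]
 [ 67  63  48  83 160 175 174 148 150 157 185 183 163  97  63  68  42  41
   92 193]
 [ 66  68  66  58  80 158 166 175 176 178 164 159  86  56  63  61  43  46
   96 173]
 [ 67  67  67  65  59  60  93 143 143 138  51  41  37  42  42  46  45  48
   75  96]
 [ 68  68  67  68  65  65  62  51  36  41  41  44  46  46  45  47  46  55
   88  78]
 [ 67  67  68  69  68  68  60  43  44  46  47  45  49  45  49  48  48  61
   90  85]
 [ 68  69  68  69  71  63  45  48  47  48  48  48  47  47  58  56  51  72
   90  85]
 [ 67  69  68  69  62  46  47  48  48  49  49  49  48  51  68  64  53  83
   88  88]]
```

Request:
step_arm(
  plan=[
    {"dx": 0.4,"dy": 0.06,"dz": 0,"rx": 0,"ry": 0,"rz": 0,"claw": 1},
    {"dx": 0.4,"dy": 0.06,"dz": 0,"rx": 0,"ry": 0,"rz": 0,"claw": 1},
    {"dx": 0.4,"dy": 0.06,"dz": 0,"rx": 0,"ry": 0,"rz": 0,"claw": 1},
    {"dx": 0.4,"dy": 0.06,"dz": 0,"rx": 0,"ry": 0,"rz": 0,"claw": 1},
    {"dx": 0.4,"dy": 0.06,"dz": 0,"rx": 0,"ry": 0,"rz": 0,"claw": 1},
    {"dx": 0.39,"dy": 0.06,"dz": 0,"rx": 0,"ry": 0,"rz": 0,"claw": 1},
    {"dx": 0,"dy": 0,"dz": 0.4,"rx": 0,"ry": 0,"rz": 0,"claw": 1},
    {"dx": 0,"dy": 0,"dz": 0.4,"rx": 0,"ry": 0,"rz": 0,"claw": 1},
    {"dx": 0,"dy": 0,"dz": 0.25,"rx": 0,"ry": 0,"rz": 0,"claw": 1},
    {"dx": 0,"dy": 0,"dz": 0,"rx": 0,"ry": 0,"rz": 0,"claw": 1},
  ],
)

```text
time_s: 7.6
ee_pos: [0.5529, 0.0668, 0.1909]
eef_rot: [-3.136, 0.002, 1.307]
force: [-0.1, 0.0, 0.3]
grip_width: 0.0002
grip_force: 0.0
```

Request:
step_arm(
  plan=[
    {"dx": -0.01,"dy": 0,"dz": 0,"rx": 0,"ry": 0,"rz": 0,"claw": 1},
    {"dx": 0,"dy": 0,"dz": 0.1,"rx": 0,"ry": 0,"rz": 0,"claw": 1},
    {"dx": 0,"dy": 0,"dz": 0.04,"rx": 0,"ry": 0,"rz": 0,"claw": 1},
    {"dx": 0,"dy": 0,"dz": 0.02,"rx": 0,"ry": 0,"rz": 0,"claw": 1},
    {"dx": 0,"dy": 0,"dz": 0.02,"rx": 0,"ry": 0,"rz": 0,"claw": 1},
    {"dx": 0,"dy": 0,"dz": 0.02,"rx": 0,"ry": 0,"rz": 0,"claw": 1},
    {"dx": 0,"dy": 0,"dz": 0.02,"rx": 0,"ry": 0,"rz": 0,"claw": 1},
    {"dx": 0,"dy": 0,"dz": 0,"rx": 0,"ry": 0,"rz": 0,"claw": 1},
    {"dx": 0,"dy": 0,"dz": 0,"rx": 0,"ry": 0,"rz": 0,"claw": 1},
  ],
)

```text
time_s: 8.5
ee_pos: [0.5542, 0.0651, 0.1724]
eef_rot: [3.141, -0.0, 1.306]
force: [-1.1, -0.1, 3.8]
grip_width: 0.0006
grip_force: 1.9
```

Request:
step_arm(
  plan=[
    {"dx": 0,"dy": 0,"dz": 0.01,"rx": 0,"ry": 0,"rz": 0,"claw": 1},
    {"dx": 0,"dy": 0,"dz": 0,"rx": 0,"ry": 0,"rz": 0,"claw": 1},
    {"dx": 0,"dy": 0,"dz": 0,"rx": 0,"ry": 0,"rz": 0,"claw": 1},
  ],
)

```text
time_s: 8.8
ee_pos: [0.5543, 0.0651, 0.1721]
eef_rot: [3.141, -0.0, 1.306]
force: [-5.2, 0.4, 11.3]
grip_width: 0.0002
grip_force: 5.7
```

Request:
step_arm(
  plan=[
    {"dx": 0,"dy": 0,"dz": -0.1,"rx": 0,"ry": 0,"rz": 0,"claw": 1},
    {"dx": 0,"dy": 0,"dz": -0.4,"rx": 0,"ry": 0,"rz": 0,"claw": 1},
    {"dx": 0,"dy": 0,"dz": -0.4,"rx": 0,"ry": 0,"rz": 0,"claw": 1},
    {"dx": 0,"dy": 0,"dz": -0.4,"rx": 0,"ry": 0,"rz": 0,"claw": 1},
    {"dx": 0,"dy": 0,"dz": 0,"rx": 0,"ry": 0,"rz": 0,"claw": 1},
    {"dx": 0.33,"dy": -0.11,"dz": 0,"rx": 0,"ry": 0,"rz": 0,"claw": 1},
    {"dx": 0.33,"dy": -0.11,"dz": 0,"rx": 0,"ry": 0,"rz": 0,"claw": 1},
    {"dx": 0.32,"dy": -0.12,"dz": 0,"rx": 0,"ry": 0,"rz": 0,"claw": 1},
    {"dx": 0,"dy": 0,"dz": 0,"rx": 0,"ry": 0,"rz": 0,"claw": 1},
    {"dx": 0,"dy": 0,"dz": 0,"rx": 0,"ry": 0,"rz": 0,"claw": 1},
  ],
)

```text
time_s: 9.8
ee_pos: [0.5467, 0.1688, 0.3006]
eef_rot: [-3.141, 0.001, 1.307]
force: [-0.7, -0.9, -0.2]
grip_width: 0.0007
grip_force: 0.0
```

```bash
python3 - <<'E'
from h import *
o=telemetry.get_obs(); print(o['ee_pos'],o['force'])
s,t=pair('c3')
E
```

```text
[0.54673204 0.16883571 0.30061643] [-0.69841357 -0.87406063 -0.15493409]
```

View pics/c3.png

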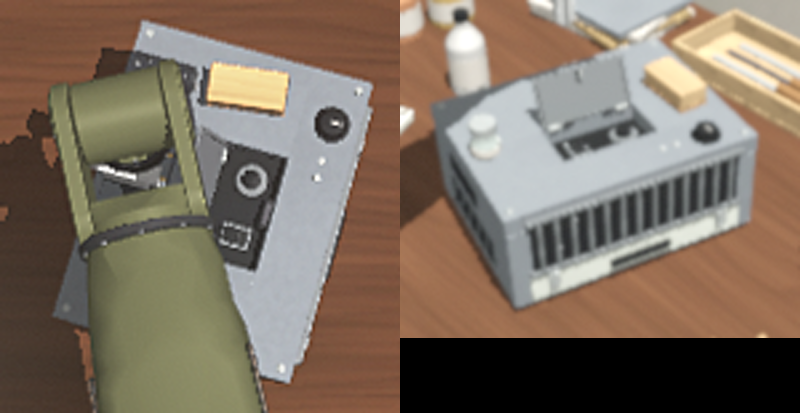

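Request:
step_arm(
  plan=[
    {"dx": 0,"dy": 0,"dz": 0.3,"rx": 0,"ry": 0,"rz": 0,"claw": 1},
    {"dx": 0,"dy": 0,"dz": 0.28,"rx": 0,"ry": 0,"rz": 0,"claw": 1},
    {"dx": 0,"dy": 0,"dz": 0,"rx": 0,"ry": 0,"rz": 0,"claw": 1},
    {"dx": -0.1,"dy": 0,"dz": 0,"rx": 0,"ry": 0,"rz": 0,"claw": 1},
    {"dx": -0.08,"dy": 0,"dz": 0,"rx": 0,"ry": 0,"rz": 0,"claw": 1},
    {"dx": -0.08,"dy": 0,"dz": 0,"rx": 0,"ry": 0,"rz": 0,"claw": 1},
    {"dx": -0.08,"dy": 0,"dz": 0,"rx": 0,"ry": 0,"rz": 0,"claw": 1},
    {"dx": -0.08,"dy": 0,"dz": 0,"rx": 0,"ry": 0,"rz": 0,"claw": 1},
    {"dx": -0.08,"dy": 0,"dz": 0,"rx": 0,"ry": 0,"rz": 0,"claw": 1},
    {"dx": 0,"dy": 0,"dz": 0,"rx": 0,"ry": 0,"rz": 0,"claw": 1},
  ],
)

```text
time_s: 10.9
ee_pos: [0.5337, 0.1194, 0.2433]
eef_rot: [3.141, 0.0, 1.305]
force: [0.4, 1.9, 0.6]
grip_width: 0.0007
grip_force: 0.4
```

Request:
step_arm(
  plan=[
    {"dx": -0.1,"dy": 0,"dz": -0.01,"rx": 0,"ry": 0,"rz": 0,"claw": 1},
    {"dx": -0.105,"dy": 0,"dz": 0.025,"rx": 0,"ry": 0,"rz": 0,"claw": 1},
    {"dx": -0.1,"dy": 0,"dz": 0.042,"rx": 0,"ry": 0,"rz": 0,"claw": 1},
    {"dx": -0.09,"dy": 0,"dz": 0.059,"rx": 0,"ry": 0,"rz": 0,"claw": 1},
    {"dx": -0.08,"dy": 0,"dz": 0.074,"rx": 0,"ry": 0,"rz": 0,"claw": 1},
    {"dx": -0.065,"dy": 0,"dz": 0.087,"rx": 0,"ry": 0,"rz": 0,"claw": 1},
    {"dx": 0,"dy": 0,"dz": 0,"rx": 0,"ry": 0,"rz": 0,"claw": 1},
  ],
)

```text
time_s: 11.6
ee_pos: [0.5192, 0.0672, 0.2141]
eef_rot: [-3.14, 0.001, 1.305]
force: [-0.2, 0.5, 1.5]
grip_width: 0.0001
grip_force: 0.6
```

Request:
step_arm(
  plan=[
    {"dx": -0.05,"dy": 0,"dz": 0.095,"rx": 0,"ry": 0,"rz": 0,"claw": 1},
    {"dx": -0.03,"dy": 0,"dz": 0.09,"rx": 0,"ry": 0,"rz": 0,"claw": 1},
    {"dx": -0.01,"dy": 0,"dz": 0.05,"rx": 0,"ry": 0,"rz": 0,"claw": 1},
    {"dx": 0,"dy": 0,"dz": 0.04,"rx": 0,"ry": 0,"rz": 0,"claw": 1},
    {"dx": 0,"dy": 0,"dz": 0.02,"rx": 0,"ry": 0,"rz": 0,"claw": 1},
    {"dx": 0,"dy": 0,"dz": 0.02,"rx": 0,"ry": 0,"rz": 0,"claw": 1},
    {"dx": 0,"dy": 0,"dz": 0.015,"rx": 0,"ry": 0,"rz": 0,"claw": 1},
    {"dx": 0,"dy": 0,"dz": 0,"rx": 0,"ry": 0,"rz": 0,"claw": 1},
    {"dx": 0,"dy": 0,"dz": 0,"rx": 0,"ry": 0,"rz": 0,"claw": 1},
  ],
)

```text
time_s: 12.5
ee_pos: [0.5174, 0.0596, 0.1825]
eef_rot: [3.142, -0.0, 1.306]
force: [-1.1, -1.9, 2.3]
grip_width: 0.0003
grip_force: 1.2
```

Request:
step_arm(
  plan=[
    {"dx": 0,"dy": 0,"dz": 0.015,"rx": 0,"ry": 0,"rz": 0,"claw": 1},
    {"dx": 0,"dy": 0,"dz": 0.01,"rx": 0,"ry": 0,"rz": 0,"claw": 1},
    {"dx": 0,"dy": 0,"dz": 0,"rx": 0,"ry": 0,"rz": 0,"claw": 1},
    {"dx": 0,"dy": 0,"dz": 0,"rx": 0,"ry": 0,"rz": 0,"claw": 1},
  ],
)

```text
time_s: 12.9
ee_pos: [0.5175, 0.0596, 0.1802]
eef_rot: [3.141, -0.0, 1.306]
force: [-0.9, -1.1, 4.6]
grip_width: 0.0004
grip_force: 2.8
```

Request:
step_arm(
  plan=[
    {"dx": 0,"dy": 0,"dz": 0.004,"rx": 0,"ry": 0,"rz": 0,"claw": 1},
    {"dx": 0,"dy": 0,"dz": 0,"rx": 0,"ry": 0,"rz": 0,"claw": 1},
    {"dx": 0,"dy": 0,"dz": -0.03,"rx": 0,"ry": 0,"rz": 0,"claw": 1},
    {"dx": 0,"dy": 0,"dz": -0.1,"rx": 0,"ry": 0,"rz": 0,"claw": 1},
    {"dx": 0,"dy": 0,"dz": -0.4,"rx": 0,"ry": 0,"rz": 0,"claw": 1},
    {"dx": 0,"dy": 0,"dz": -0.4,"rx": 0,"ry": 0,"rz": 0,"claw": 1},
    {"dx": -0.4,"dy": 0,"dz": -0.2,"rx": 0,"ry": 0,"rz": 0,"claw": 1},
    {"dx": -0.4,"dy": 0,"dz": 0,"rx": 0,"ry": 0,"rz": 0,"claw": 1},
    {"dx": -0.4,"dy": 0,"dz": 0,"rx": 0,"ry": 0,"rz": 0,"claw": 1},
    {"dx": -0.4,"dy": 0,"dz": 0,"rx": 0,"ry": 0,"rz": 0,"claw": 1},
  ],
)

```text
time_s: 13.9
ee_pos: [0.4748, -0.0961, 0.2932]
eef_rot: [3.141, -0.0, 1.307]
force: [1.6, -0.0, 0.4]
grip_width: 0.0003
grip_force: 0.0
```

Request:
step_arm(
  plan=[
    {"dx": -0.4,"dy": 0,"dz": 0,"rx": 0,"ry": 0,"rz": 0,"claw": 1},
    {"dx": 0,"dy": 0,"dz": 0,"rx": 0,"ry": 0,"rz": 0,"claw": 1},
    {"dx": 0,"dy": 0,"dz": 0,"rx": 0,"ry": 0,"rz": 0,"claw": 1},
    {"dx": 0,"dy": 0,"dz": 0,"rx": 0,"ry": 0,"rz": 0,"claw": 1},
    {"dx": 0,"dy": 0,"dz": 0,"rx": 0,"ry": 0,"rz": 0,"claw": 1},
    {"dx": 0,"dy": 0,"dz": 0,"rx": 0,"ry": 0,"rz": 0,"claw": 1},
    {"dx": 0,"dy": 0,"dz": 0,"rx": 0,"ry": 0,"rz": 0,"claw": 1},
    {"dx": 0,"dy": 0,"dz": 0,"rx": 0,"ry": 0,"rz": 0,"claw": 1},
  ],
)

```text
time_s: 14.7
ee_pos: [0.4652, -0.1332, 0.2925]
eef_rot: [-3.142, -0.0, 1.307]
force: [-0.5, -0.1, 0.1]
grip_width: 0.0005
grip_force: 0.0
```

```bash
python3 - <<'E'
from h import *
o=telemetry.get_obs(); print(o['time_s'],o['ee_pos'],o['force'])
s,t=pair('c4')
for c in(s,t):
  P,u,v=cloud(c); d=np.linalg.norm(P[:,:2]-[.5215,.076],axis=1); print(np.percentile(P[d<.03][:,2],[5,50,95]))
E
```

```text
14.7 [ 0.46515329 -0.13321747  0.29253631] [-0.45303247 -0.07779269  0.12041071]
[0.16451235 0.16790832 0.17053521]
[0.16317336 0.16854416 0.17443834]
```

View pics/c4.png

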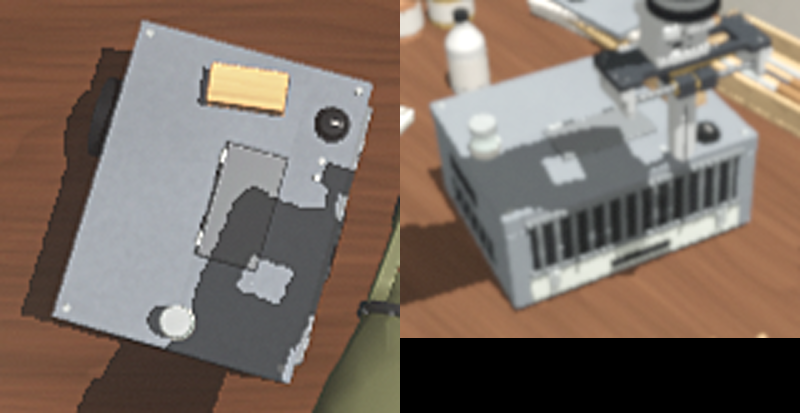

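The flap is flush at 0.168 m (crop around (242,205)). The jar at (178,322) and the block at (247,86) have not moved, and the robot is clear.

```bash
python3 -c "
from station import hand_in; print(hand_in())"
```

```text
the job is handed in; nothing more can be done
None
```

I opened the flap, pressed the reset button to its stop and latched the flap shut again; it was flush when I handed the job in at about 15 s, with the rocker never touched and the jar and sanding block where they were.

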